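Pop open the sample hatch of the bench analyser

ROBOT

A 6-joint arm with a two-finger parallel gripper is mounted at the origin on the work surface. World frame = base frame: x ahead of the robot, y to its left, z up, the work surface at z = 0. Lengths are in m, angles in degrees, forces in N, time in s.
With the tool pointing down it reaches from about 0.375 to 0.9 m from the base axis. Payload 3.1 kg.
Tool frame: the origin (TCP) lies on the centre line of the jaws, within the pads' length; the fingertips stand 25 mm ahead of it and the grasp point (between the pads) lies 6 mm ahead of it; z points along the fingers, y is the line along which they close (so a half turn about z gives the same grasp; the last joint's range is limited). The gripper opens to 87 mm and grips with 3 to 60 N. Pads are 19 mm wide; open, the fingers measure 117 mm over their backs; the gripper's body (75 mm by 190 mm) begins 51 mm behind the grasp point.
Start: joints at [-79.498, 30.224, 82.088, -0, 67.689, -10.227], TCP at [0.221, -0.585, 0.248] pointing down, gripper open.
Joint ranges: [-176.69, 176.69], [-43.24, 126.21], [12.49, 139.97], [-82, 262], [0, 151.66], [-163.58, 163.58]. Speed limits (degrees/s): [159.86, 159.86, 180, 180, 180, 180].

INTERFACE

Orientations are given as a 3x3 rotation matrix whose columns are the frame's x, y, z axes.
In Python, from rig import read_state, capture, camera_params, hand_in gives the robot as it stands.
- The arm moves only by the tool apply_moves, never from a script. Its argument "rows" is a list of rows, each an object of numbers: "x", "y", "z": the shift along the tool's x, y, z in mm; "rx", "ry", "rz": the turn, a rotation vector about the tool's x, y, z in units of 6 degrees (1.0 is 6 degrees); "claw": the closure in counts, from 0 (fully open) to 255 (shut). A call has 1 to 10 rows; each row is the pose to reach, as a shift and turn from the pose commanded when the call began, along the tool's axes at that moment; what a row does not reach only later rows make up. A row lasts 1/8 s, in which the tool goes at most 62.5 mm and 10.7 degrees, less where a joint would pass 70% of its speed; a pose out of reach is approached as far as the arm can. A call with a gripper value outside its range is refused whole. The fingers move at their own pace and stop on an object; the grip force is fixed at half the most. Time passes only in rows, so rows that repeat a pose let the fingers close. It gives the time, the measured TCP pose, the force, the opening and the grip force at its end, in the units of the state.
- read_state(): the state, without advancing time (a new reading comes with each control period).
- capture(name): name is "scene" or "side" or "wrist"; returns (picture, depth): 384x512x3 uint8, red, green, blue; 384x512 float32, m along the optical axis (not along the pixel's ray), 0 where there is no reading.
- camera_params(name): a dict with "fx", "fy", "cx", "cy" (pixels), "xyz" and "orientation" of the camera in the world. Camera axes: x right, y up, looking along -z (the intrinsics and any distortion apply to the point x, -y, -z); pixel columns grow to the right and rows downward; lengths in m; the calibration is good to about 2 mm. The wrist camera is an equidistant fisheye: a pixel r from the principal point sees the ray r / f radians off the axis. A picture is of the moment at which its call begins: read the wrist's pose just before it. camera_params takes no time and is no camera call; for the wrist camera it gives the pose at the moment of the call.
- hand_in(): hands the job in; it is judged then, once.
The state is a dict: "time_s": time; "joint_positions": joint angles; "qvel": joint speeds; "tau": joint torques, N m; "position": TCP position; "tcp_rot": TCP orientation; "force": force on the tool from outside, world axes, zero at the start; "moment": the same for the moment, N m; "opening": opening from 0.0 (shut) to 1.0 (fully open); "grasp_force": force on a finger pad.
Only numpy, scipy, OpenCV 4.12 (cv2) and the standard library are available. Lean on these libraries where they do the work, as an engineer would, in place of code of your own. Each camera call takes 0.05 s, during which the arm holds its last target. There are 200 camera calls.

TASK

The bench analyser has two push-to-open hatches; press once on the ribbed edge of the rectangular sample hatch with a fingertip until its latch lets go, let it spring up by itself, and leave it standing open. Do not push it back down once it has started to open, keep the round lamp hatch shut, and leave the vial, the bottle and the tube rack where they stand: nothing is to be picked up.

Things in the scene. Friction and masses are not known exactly. Their poses are not given: they have to be found in the camera images.
- analyser: fixed white and grey bench analyser, 240 (x) x 300 mm; origin under its centre, x from its low front strip (47 mm high) to its rear strip (95 mm high), z up. Between them two white modules 160 x 146 mm, tops 100 mm above the bench, centred 74 mm left and right of its middle line. One has the rectangular hatch, the other the round one; which is left varies
- square_hatch_press (a point): where to press the rectangular hatch: on top of its grey plate (62 mm in x, 82 mm in y), at the ribs, 15 mm in from its free edge (robot side), 48 mm from its hinge, midway across. Shut, the top is level, 108 mm above the bench, 8 mm proud of the module. The point turns with the hatch: x to the hinge, y along it, z out of its top
- square_hatch (a joint): hatch angle, rad: 0 shut and latched, 1.05 fully open. Pushed with about 3 N at the press point it sinks; between -0.05 and -0.07 (3 mm) the latch lets go, at -0.10 (5 mm) is a firm stop. Once the finger goes, a damped spring (2 N) lifts it to fully open in about 1.5 s and keeps it there. After a shorter push it returns shut; pushed down to the stop again it latches again
- round_hatch_press (a point): the like point on the round lamp hatch, a grey disc 62 mm across on the other module: 15 mm in from its free edge, on its top, 108 mm above the bench when shut. Not to be pressed
- round_hatch (a joint): angle of the round hatch, rad: 0 shut, positive open, negative pushed in; same kind of latch. Must stay shut
- vial_center (a point): small loose amber vial with a white cap, 22 mm across, 44 mm tall, standing on the analyser's rear strip; point at its centre
- bottle_center (a point): loose white plastic bottle, 66 mm across, 130 mm tall, standing on the bench to the left of the analyser; point at its centre
- rack_center (a point): loose wooden test-tube rack with five glass tubes, 190 x 60 mm, 118 mm tall over the tubes, standing on the bench to the right of the analyser; point 35 mm above the bench at its centre

How it is judged (in metres and radians):
On the way, in this order (a step that is already met when the one before it is completed fails the run):
1. a finger presses the rectangular hatch in far enough to trip its latch (value of joint square_hatch below -0.04 rad and contact force between the fingers and square_hatch above 0.5 N), for 0.02 s.
2. the rectangular hatch springs up (value of joint square_hatch above 0.8 rad), for 0.2 s.
At the end, for the whole second after the job is handed in: the rectangular hatch stands open by more than 0.9 rad and at rest, the round hatch is shut (within 0.02 rad), and vial, bottle and rack are within 20 mm of where they stood (value of joint square_hatch above 0.9 rad and velocity of joint square_hatch between -0.05 and 0.05 rad/s and value of joint round_hatch between -0.02 and 0.02 rad and distance of each of vial_center, bottle_center, rack_center from where it was at the start of the episode below 0.02 m); the robot touches nothing.
It fails at once if the rectangular hatch is pushed back down after it has begun to open (value of joint square_hatch above 0.15 rad and velocity of joint square_hatch below -0.12 rad/s).
It fails at once if the round hatch is pressed or opened (value of joint round_hatch below -0.03 rad or value of joint round_hatch above 0.05 rad).
It fails at once if the vial is lifted, shifted by more than 20 mm or tipped (distance of vial_center from where it was at the start of the episode above 0.02 m or angle between vial_center's own z axis and vertical above 0.3 rad).
It fails at once if the bottle is lifted, shifted by more than 20 mm or tipped (distance of bottle_center from where it was at the start of the episode above 0.02 m or angle between bottle_center's own z axis and vertical above 0.3 rad).
It fails at once if the tube rack is lifted, shifted by more than 20 mm or tipped (distance of rack_center from where it was at the start of the episode above 0.02 m or angle between rack_center's own z axis and vertical above 0.3 rad).
It also fails if it takes over 32 s, if anything falls off the work surface, if the arm or the gripper's body presses on something with over 40 N, if the wrist force passes 120 N, or if a joint passes its speed limit or range.

## Working session

There is one attempt and no reset: what is moved stays moved. The work goes in short steps, Python scripts to look and compute and a tool call to move; the robot and the scene stay as the last step left them, time stands still between calls to the robot, and variables do not carry over. Pictures are saved under pics/ and viewed, at most 10 in all, crops included, and the job is handed in when it is done.

Besides the shell and the picture viewer there is one more tool, called after ">>>" by a JSON object that holds its "method" and its "body", one argument or row to a line. apply_moves: Moves the arm, as the interface text tells. Its arguments: {"type":"object","properties":{"rows":{"type":"array"}},"required":["rows"]}

```bash
mkdir -p pics
cat > h.py <<'E'
import numpy as np, cv2
from rig import *
def save(n,f):
    p,d=capture(n); cv2.imwrite(f'pics/{f}.png',p[:,:,::-1]); np.save(f'pics/{f}.npy',d); return p,d
def pt(n,u,v,d):
    c=camera_params(n); R=np.array(c['orientation']).reshape(3,3)
    return np.array(c['xyz'])+R@np.array([(u-c['cx'])/c['fx']*d,-(v-c['cy'])/c['fy']*d,-d])
E
python3 - <<'E'
from h import *
save('scene','s1'); save('side','d1')
for n in('scene','side'): print({k:v for k,v in camera_params(n).items()})
s=read_state(); print(s['time_s'],s['position'],s['tcp_rot'],s['opening'],s['force'])
E
```

```text
{'fx': 486.53897541349085, 'fy': 486.53897541349085, 'cx': 260.74989748055907, 'cy': 189.43150594970697, 'xyz': array([1.2919445 , 0.54730863, 0.81241782]), 'orientation': array([[-0.60975954, -0.51604089,  0.60157718],
       [ 0.79258345, -0.39491231,  0.46460277],
       [-0.00218379,  0.76009609,  0.64980702]])}
{'fx': 454.37464536519303, 'fy': 454.37464536519303, 'cx': 255.30356666313585, 'cy': 187.26472402999735, 'xyz': array([0.21980521, 0.92854711, 0.97677847]), 'orientation': array([[-0.92253286,  0.25019747, -0.29382709],
       [-0.38565716, -0.62570614,  0.67805632],
       [-0.01420144,  0.73884576,  0.67372492]])}
0.1 [ 0.22112709 -0.58391821  0.24666027] [[ 9.35272282e-01  3.53928850e-01 -3.57229497e-04]
 [ 3.53928858e-01 -9.35270357e-01  1.92918820e-03]
 [ 3.48689201e-04 -1.93075008e-03 -9.99998075e-01]] 0.9998632414910508 [-0.09207403 -0.15666749 -0.0017234 ]
```

View pics/s1.png

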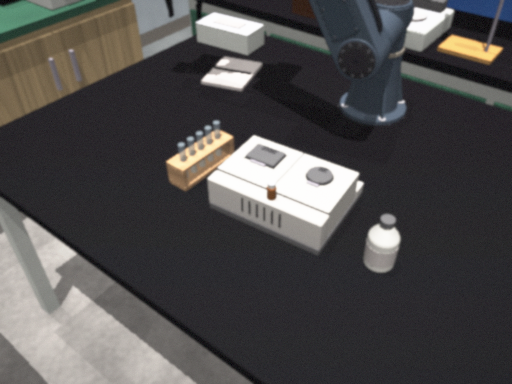

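View pics/d1.png

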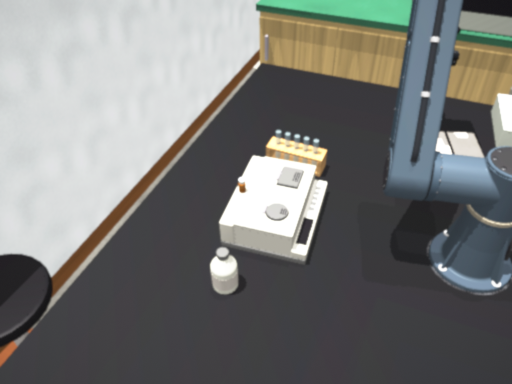

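The scene view shows the square hatch at about (266,156), on the robot's right, and the round hatch at (319,176). The side view has them at (290,177) and (277,212). The rack is on the right and the bottle on the left. Next I'll segment both plates.

```bash
cat >> h.py <<'E'
def plane(n,u,v,z):
    o=np.array(camera_params(n)['xyz']); r=pt(n,u,v,1.0)-o
    return o+r*(z-o[2])/r[2]
E
python3 - <<'E'
from h import *
for n,f,(u,v),(ur,vr) in(('scene','s1',(266,156),(319,176)),('side','d1',(290,177),(277,212))):
    im=cv2.imread(f'pics/{f}.png'); g=cv2.cvtColor(im,6)
    d=np.load(f'pics/{f}.npy')
    for a,b in((u,v),(ur,vr)):
        w=g[b-16:b+17,a-24:a+25]
        t,_=cv2.threshold(w,0,255,cv2.THRESH_OTSU)
        m=(w<t).astype(np.uint8)
        k,l,st,ce=cv2.connectedComponentsWithStats(m)
        i=1+np.argmin(np.hypot(*(ce[1:]-[24,16]).T)-0.02*st[1:,4])
        vv,uu=np.nonzero(l==i)
        P=np.array([plane(n,x+a-24,y+b-16,.108)[:2] for x,y in zip(uu,vv)],np.float32)
        r=cv2.minAreaRect(P*1000)
        print(n,t,st[i],'mean',P.mean(0).round(4),'rect',r, 'depthpt',pt(n,a,b,d[b,a]))
        print(cv2.boxPoints(r).round(0).tolist())
    big=cv2.resize(im[v-40:v+60,u-60:u+80],None,fx=5,fy=5,interpolation=2); cv2.imwrite(f'pics/{f}c.png',big)
E
```

```text
scene 192.0 [  3   5  41  24 551] mean [ 0.5327 -0.0236] rect ((532.5567626953125, -24.560375213623047), (67.47683715820312, 82.65045166015625), 4.765597343444824) depthpt [ 0.53128115 -0.02374921  0.10613587]
[[496.0, 14.0], [502.0, -69.0], [570.0, -63.0], [563.0, 19.0]]
scene 195.0 [ 11   7  28  19 390] mean [0.5189 0.1213] rect ((516.88330078125, 121.5319595336914), (63.32924270629883, 61.88606643676758), 2.099365711212158) depthpt [0.51934626 0.12040562 0.10682554]
[[484.0, 151.0], [486.0, 89.0], [550.0, 92.0], [547.0, 154.0]]
side 224.0 [ 11   7  27  21 401] mean [ 0.521  -0.0212] rect ((523.0810546875, -22.34496307373047), (65.25157928466797, 82.12120056152344), 4.820257663726807) depthpt [ 0.52320027 -0.02739104  0.1049869 ]
[[487.0, 16.0], [494.0, -66.0], [559.0, -61.0], [552.0, 21.0]]
side 210.0 [ 12  12  24  13 128] mean [0.4992 0.1301] rect ((502.81488037109375, 131.74212646484375), (60.42961883544922, 42.108787536621094), 36.62428665161133) depthpt [0.50737524 0.12192258 0.10657091]
[[466.0, 131.0], [491.0, 97.0], [540.0, 133.0], [515.0, 167.0]]
```

View pics/s1c.png

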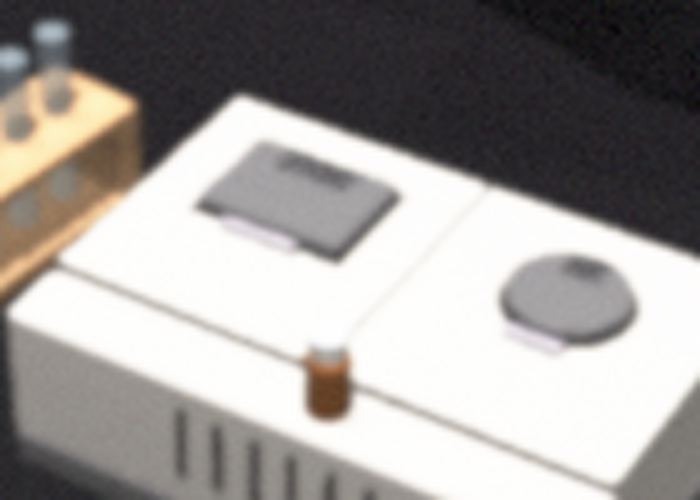

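The crop shows the hatch hinge on the rear side and the ribs on the robot side. The two views give a press point of about (0.512, -0.025) with yaw around 5°. I'll hover above it with the gripper closed.

>>> {"method": "apply_moves", "body": {
  "rows": [
    {"x": 58, "y": -52, "z": 0, "rz": 0.6, "claw": 255},
    {"x": 235, "y": -210, "z": 0, "rz": 2.6, "claw": 255},
    {"x": 235, "y": -210, "z": 0, "rz": 2.6, "claw": 255},
    {"x": 235, "y": -210, "z": 0, "rz": 2.6, "claw": 255},
    {"x": 470, "y": -420, "z": 20, "rz": 2.6, "claw": 255},
    {"x": 470, "y": -420, "z": 20, "rz": 2.6, "claw": 255},
    {"x": 470, "y": -420, "z": 20, "rz": 2.6, "claw": 255},
    {"x": 470, "y": -420, "z": 20, "rz": 2.6, "claw": 255},
    {"x": 470, "y": -420, "z": 20, "rz": 2.6, "claw": 255},
    {"x": 470, "y": -420, "z": 20, "rz": 2.6, "claw": 255}
  ]
}}

```text
validation failed for argument at $.ro...
```

>>> {"method": "apply_moves", "body": {
  "rows": [
    {"x": 0, "y": 0, "z": 0, "claw": 255},
    {"x": 0, "y": 0, "z": 0, "claw": 255}
  ]
}}

```text
validation failed for argument at $.ro...
```

>>> {"method": "apply_moves", "body": {
  "rows": [
    {"x": 58, "y": -52, "z": 0, "rx": 0, "ry": 0, "rz": 0.6, "claw": 255}
  ]
}}

```text
time_s: 0.22
position: [0.2489, -0.5321, 0.247]
tcp_rot: [[0.957, 0.288, 0.0], [0.288, -0.957, -0.003], [-0.001, 0.003, -1.0]]
force: [1.1, 1.1, 0.2]
opening: 0.944
grasp_force: 0.0
```

>>> {"method": "apply_moves", "body": {
  "rows": [
    {"x": 194, "y": -196, "z": 0, "rx": 0, "ry": 0, "rz": 2, "claw": 255},
    {"x": 194, "y": -196, "z": 0, "rx": 0, "ry": 0, "rz": 2, "claw": 255},
    {"x": 194, "y": -196, "z": 0, "rx": 0, "ry": 0, "rz": 2, "claw": 255},
    {"x": 388, "y": -393, "z": 20, "rx": 0, "ry": 0, "rz": 2, "claw": 255},
    {"x": 388, "y": -393, "z": 20, "rx": 0, "ry": 0, "rz": 2, "claw": 255},
    {"x": 388, "y": -393, "z": 20, "rx": 0, "ry": 0, "rz": 2, "claw": 255},
    {"x": 388, "y": -393, "z": 20, "rx": 0, "ry": 0, "rz": 2, "claw": 255},
    {"x": 388, "y": -393, "z": 20, "rx": 0, "ry": 0, "rz": 2, "claw": 255},
    {"x": 388, "y": -393, "z": 20, "rx": 0, "ry": 0, "rz": 2, "claw": 255},
    {"x": 388, "y": -393, "z": 20, "rx": 0, "ry": 0, "rz": 2, "claw": 255}
  ]
}}

```text
time_s: 1.48
position: [0.5057, -0.0359, 0.2271]
tcp_rot: [[0.995, 0.095, -0.0], [0.095, -0.995, 0.001], [-0.0, -0.001, -1.0]]
force: [0.2, -0.8, -0.1]
opening: 0.003
grasp_force: 0.0
```

>>> {"method": "apply_moves", "body": {
  "rows": [
    {"x": 0, "y": 0, "z": 0, "rx": 0, "ry": 0, "rz": 0, "claw": 255},
    {"x": 0, "y": 0, "z": 0, "rx": 0, "ry": 0, "rz": 0, "claw": 255}
  ]
}}

```text
time_s: 1.72
position: [0.5045, -0.0404, 0.2275]
tcp_rot: [[0.996, 0.087, -0.001], [0.087, -0.996, -0.0], [-0.001, 0.0, -1.0]]
force: [0.5, 0.3, 0.5]
opening: 0.007
grasp_force: 0.0
```

Run:
```python
from h import *
s=read_state(); print(s['time_s'],s['position'],s['tcp_rot'],s['opening'],s['force'])
c=camera_params('wrist'); save('wrist','w1'); print(c)
```

```text
1.725 [ 0.50451106 -0.0403881   0.22750501] [[ 9.96166670e-01  8.74740163e-02 -5.11330243e-04]
 [ 8.74739504e-02 -9.96166796e-01 -1.49900692e-04]
 [-5.22482626e-04  1.04597997e-04 -9.99999858e-01]] 0.007279228339148011 [0.54734199 0.29445878 0.51319481]
{'fx': 297.3186396354542, 'fy': 297.3186396354542, 'cx': 255.04006188245037, 'cy': 185.33357919860828, 'xyz': array([ 0.58323868, -0.0331249 ,  0.3655227 ]), 'orientation': array([[ 8.68450201e-02,  9.54502884e-01,  2.85275632e-01],
       [-9.96221834e-01,  8.32067431e-02,  2.48735893e-02],
       [ 5.05651696e-06, -2.86357961e-01,  9.58122705e-01]])}
```

View pics/w1.png

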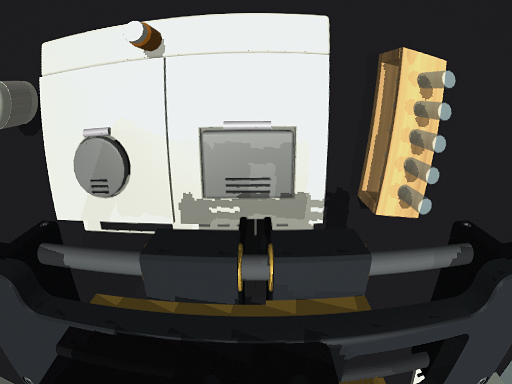

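The wrist view shows the rectangular plate with corners at about (201,129), (296,128), (294,197) and (203,198). Its ribs are at (248,186). Both hatches are shut.

Run:
```python
from h import *
c=camera_params('wrist'); R=c['orientation']
for u,v in((201,129),(296,128),(294,197),(203,198),(248,197.5),(248,186)):
    x,y=u-c['cx'],v-c['cy']; r=np.hypot(x,y); t=r/c['fx']
    d=R@np.array([np.sin(t)*x/r,-np.sin(t)*y/r,-np.cos(t)]); P=c['xyz']+d*(.108-c['xyz'][2])/d[2]
    print(u,v,P.round(4), (np.array(read_state()['tcp_rot']).T@(P-read_state()['position'])).round(4))
```

```text
201 129 [0.5538 0.0116 0.108 ] [ 0.0536 -0.0477  0.1195]
296 128 [ 0.5616 -0.0709  0.108 ] [0.0542 0.0353 0.1195]
294 197 [ 0.4986 -0.0766  0.108 ] [-0.0091  0.0355  0.1196]
203 198 [0.4903 0.007  0.108 ] [-0.0101 -0.0486  0.1196]
248 197.5 [ 0.4945 -0.0345  0.108 ] [-0.0095 -0.0069  0.1196]
248 186 [ 0.5055 -0.0336  0.108 ] [ 0.0015 -0.0068  0.1195]
```

>>> {"method": "apply_moves", "body": {
  "rows": [
    {"x": 5, "y": -6, "z": 45, "rx": 0, "ry": 0, "rz": 0, "claw": 255},
    {"x": 5, "y": -6, "z": 85, "rx": 0, "ry": 0, "rz": 0, "claw": 255},
    {"x": 5, "y": -6, "z": 85, "rx": 0, "ry": 0, "rz": 0, "claw": 255},
    {"x": 5, "y": -6, "z": 85, "rx": 0, "ry": 0, "rz": 0, "claw": 255},
    {"x": 5, "y": -6, "z": 85, "rx": 0, "ry": 0, "rz": 0, "claw": 255}
  ]
}}

```text
time_s: 2.4
position: [0.5106, -0.0334, 0.1443]
tcp_rot: [[0.996, 0.089, 0.004], [0.089, -0.996, -0.001], [0.003, 0.001, -1.0]]
force: [-0.9, 0.2, -0.3]
opening: 0.008
grasp_force: 0.0
```

>>> {"method": "apply_moves", "body": {
  "rows": [
    {"x": 0, "y": 0, "z": 9, "rx": 0, "ry": 0, "rz": 0, "claw": 255},
    {"x": 0, "y": 0, "z": 10, "rx": 0, "ry": 0, "rz": 0, "claw": 255},
    {"x": 0, "y": 0, "z": 11, "rx": 0, "ry": 0, "rz": 0, "claw": 255},
    {"x": 0, "y": 0, "z": 12, "rx": 0, "ry": 0, "rz": 0, "claw": 255},
    {"x": 0, "y": 0, "z": 12, "rx": 0, "ry": 0, "rz": 0, "claw": 255}
  ]
}}

```text
time_s: 3.02
position: [0.5094, -0.0329, 0.1306]
tcp_rot: [[0.996, 0.09, -0.0], [0.09, -0.996, -0.0], [-0.0, 0.0, -1.0]]
force: [-0.8, -0.6, 2.6]
opening: 0.002
grasp_force: 1.2
```

>>> {"method": "apply_moves", "body": {
  "rows": [
    {"x": 0, "y": 0, "z": 1, "rx": 0, "ry": 0, "rz": 0, "claw": 255},
    {"x": 0, "y": 0, "z": 1, "rx": 0, "ry": 0, "rz": 0, "claw": 255}
  ]
}}

```text
time_s: 3.28
position: [0.5093, -0.0328, 0.1295]
tcp_rot: [[0.996, 0.09, -0.0], [0.09, -0.996, -0.0], [-0.0, 0.0, -1.0]]
force: [-1.0, -1.4, 2.8]
opening: 0.01
grasp_force: 1.4
```

>>> {"method": "apply_moves", "body": {
  "rows": [
    {"x": 0, "y": 0, "z": 1, "rx": 0, "ry": 0, "rz": 0, "claw": 255},
    {"x": 0, "y": 0, "z": 1, "rx": 0, "ry": 0, "rz": 0, "claw": 255}
  ]
}}

```text
time_s: 3.52
position: [0.5094, -0.0328, 0.1293]
tcp_rot: [[0.996, 0.09, -0.0], [0.09, -0.996, -0.0], [-0.0, 0.0, -1.0]]
force: [-2.4, -2.2, 9.0]
opening: 0.003
grasp_force: 4.7
```

The force rise shows the hatch has reached its stop, so the latch should have tripped. I'll lift straight off, then back away and wait.

>>> {"method": "apply_moves", "body": {
  "rows": [
    {"x": 0, "y": 0, "z": -40, "rx": 0, "ry": 0, "rz": 0, "claw": 255},
    {"x": 0, "y": 0, "z": -90, "rx": 0, "ry": 0, "rz": 0, "claw": 255},
    {"x": -20, "y": 0, "z": -120, "rx": 0, "ry": 0, "rz": 0, "claw": 255},
    {"x": -60, "y": 0, "z": -140, "rx": 0, "ry": 0, "rz": 0, "claw": 255},
    {"x": -60, "y": 0, "z": -140, "rx": 0, "ry": 0, "rz": 0, "claw": 255},
    {"x": -60, "y": 0, "z": -140, "rx": 0, "ry": 0, "rz": 0, "claw": 255},
    {"x": -60, "y": 0, "z": -140, "rx": 0, "ry": 0, "rz": 0, "claw": 255},
    {"x": -60, "y": 0, "z": -140, "rx": 0, "ry": 0, "rz": 0, "claw": 255},
    {"x": -60, "y": 0, "z": -140, "rx": 0, "ry": 0, "rz": 0, "claw": 255},
    {"x": -60, "y": 0, "z": -140, "rx": 0, "ry": 0, "rz": 0, "claw": 255}
  ]
}}

```text
time_s: 4.78
position: [0.4498, -0.0381, 0.2683]
tcp_rot: [[0.996, 0.09, -0.0], [0.09, -0.996, 0.0], [-0.0, -0.0, -1.0]]
force: [0.1, 0.1, 0.7]
opening: 0.0
grasp_force: 0.0
```

>>> {"method": "apply_moves", "body": {
  "rows": [
    {"x": 0, "y": 0, "z": 0, "rx": 0, "ry": 0, "rz": 0, "claw": 255},
    {"x": 0, "y": 0, "z": 0, "rx": 0, "ry": 0, "rz": 0, "claw": 255},
    {"x": 0, "y": 0, "z": 0, "rx": 0, "ry": 0, "rz": 0, "claw": 255},
    {"x": 0, "y": 0, "z": 0, "rx": 0, "ry": 0, "rz": 0, "claw": 255},
    {"x": 0, "y": 0, "z": 0, "rx": 0, "ry": 0, "rz": 0, "claw": 255},
    {"x": 0, "y": 0, "z": 0, "rx": 0, "ry": 0, "rz": 0, "claw": 255},
    {"x": 0, "y": 0, "z": 0, "rx": 0, "ry": 0, "rz": 0, "claw": 255},
    {"x": 0, "y": 0, "z": 0, "rx": 0, "ry": 0, "rz": 0, "claw": 255},
    {"x": 0, "y": 0, "z": 0, "rx": 0, "ry": 0, "rz": 0, "claw": 255},
    {"x": 0, "y": 0, "z": 0, "rx": 0, "ry": 0, "rz": 0, "claw": 255}
  ]
}}

```text
time_s: 6.02
position: [0.4497, -0.0381, 0.2686]
tcp_rot: [[0.996, 0.089, 0.0], [0.089, -0.996, -0.0], [0.0, 0.0, -1.0]]
force: [-0.2, 0.2, -0.2]
opening: 0.006
grasp_force: 0.0
```

Run:
```python
from h import *
save('scene','s2'); s=read_state(); print(s['time_s'],s['position'],s['force'])
```

```text
6.075 [ 0.44973377 -0.03810535  0.26855357] [-0.48130173 -0.83659793 -0.61993884]
```

View pics/s2.png

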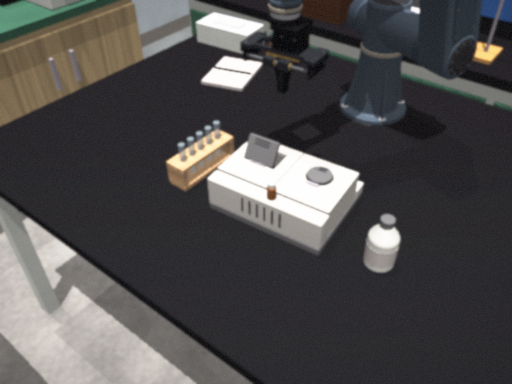

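The picture shows the rectangular hatch standing open at (263,150) and the round hatch shut at (319,176). The vial, bottle and rack haven't moved. I'll wait about one more second for it to settle, then hand in.

>>> {"method": "apply_moves", "body": {
  "rows": [
    {"x": 0, "y": 0, "z": 0, "rx": 0, "ry": 0, "rz": 0, "claw": 255},
    {"x": 0, "y": 0, "z": 0, "rx": 0, "ry": 0, "rz": 0, "claw": 255},
    {"x": 0, "y": 0, "z": 0, "rx": 0, "ry": 0, "rz": 0, "claw": 255},
    {"x": 0, "y": 0, "z": 0, "rx": 0, "ry": 0, "rz": 0, "claw": 255},
    {"x": 0, "y": 0, "z": 0, "rx": 0, "ry": 0, "rz": 0, "claw": 255},
    {"x": 0, "y": 0, "z": 0, "rx": 0, "ry": 0, "rz": 0, "claw": 255},
    {"x": 0, "y": 0, "z": 0, "rx": 0, "ry": 0, "rz": 0, "claw": 255},
    {"x": 0, "y": 0, "z": 0, "rx": 0, "ry": 0, "rz": 0, "claw": 255}
  ]
}}

```text
time_s: 7.08
position: [0.4497, -0.0381, 0.2686]
tcp_rot: [[0.996, 0.089, 0.0], [0.089, -0.996, 0.0], [0.0, -0.0, -1.0]]
force: [-0.4, 0.7, 0.1]
opening: 0.003
grasp_force: 0.0
```

```bash
python3 -c "from rig import *; print(hand_in())"
```

```text
the job is handed in; nothing more can be done
None
```

I pressed the rectangular hatch once and it sprang open and is standing open; in the last picture the round hatch is shut and the vial, bottle and rack look unmoved. I handed the job in at about 7 s; no verdict came back.

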